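Fit the second tie rod of a crossflow filter pack

TASK

The filter pack on the crossflow holder has swung out of line around its first tie rod. Square the pack up so that its free-end holes line up over the hole in the manifold plate, then take the second tie rod from the tube rack and pass it through the end plate and all three cassettes. Turn it under a light push until its tang drops into the slot of the captive nut inside the manifold plate and its collar sits down on the end plate, and let go. Do not force it at any point, and leave the tubes, vials, bottle and beaker where they stand.

Things in the scene. Friction and masses are not known exactly. Their poses are not given: they have to be found in the camera images.
- holder: Crossflow filter holder, fixed: a steel manifold plate 190 x 56 x 24 mm on 12 mm feet (its top 36 mm above the bench), two pipe ports on each end, a round gauge on the -x end (its top 122 mm above the bench). Origin: centre of the plate, on the bench; x runs along it, y across, z up. The filter pack lies on it: three 8 mm cassettes and the 12 mm end plate, 36 mm high in all.
- first_rod (a point): Axis of the first tie rod at the manifold plate's top, next to the gauge (x = -55 mm in the holder's frame). It is fixed in the plate, 14 mm thick, and passes through one end hole of all four parts with 0.75 mm play all round; its handle (18 mm thick) ends 114 mm above the bench. The four loose parts have swung about it like a fan, up to 7 mm to either side at their free end.
- holder_hole (a point): Centre of the mouth of the empty 15.5 mm rod hole in the manifold plate's top, 36 mm above the bench, below the pack's free end (x = +55 mm in the holder's frame); axes as the holder's. A captive nut inside, its top 12 mm below the mouth, has a slot 5.5 mm wide and 11 mm deep for the rod's tang; the slot cannot be seen, and lies anywhere within 52 degrees (0.9 rad) either side of the holder's x axis. The nut stays put under light turning.
- cassette_1_hole (a point): Lowest filter cassette (white plastic, 145 x 46 x 8 mm): centre of its free-end hole, half-way up the cassette; x points along the cassette away from the first rod. The hole is 15.5 mm wide and 17.5 mm from the cassette's end.
- cassette_2_hole (a point): Middle filter cassette, the same: centre of its free-end hole.
- cassette_3_hole (a point): Upper filter cassette, the same: centre of its free-end hole.
- end_plate_hole (a point): End plate (aluminium, 145 x 46 x 12 mm) on top of the pack: centre of its free-end hole, in its top face, 72 mm above the bench; x points along the plate away from the first rod.
- rack: Blue tube rack with square openings, fixed: 208 (x) x 88 (y) x 72 mm, 5 columns 40 mm apart along x, 2 rows 40 mm apart along y, openings 18 mm square. Origin: centre of its underside. It holds the second tie rod and two tubes, each in any of the openings (-80, 20), (0, -20), (80, 20) mm.
- tie_rod_handle (a point): Second tie rod, loose, steel, 0.15 kg, hanging upright in the rack by its collar, turned any way. From the top: a flat thumb-turn handle 28 (x) x 10 (y) x 36 mm; a collar 30 mm wide, 5 mm thick; a round shank 14 mm thick, 47.5 mm long; a flat tang at the foot. This point: on the axis, 24 mm above the collar's top face, 12 mm below the handle's top. z points up the rod.
- tie_rod_collar (a point): Second tie rod: centre of the collar's underside, 29 mm below the handle point. It comes down on the end plate, 36 mm above the manifold plate's top, when the tang is in the nut's slot; while the tang still stands on top of the nut it is 10 mm higher.
- tie_rod_foot (a point): Second tie rod: centre of the tang's lower end, 87 mm below the handle point. The tang is 13 (x) x 4 (y) mm, 10.5 mm long, its flats parallel to the handle's; the handle and the tang are the same after half a turn.
- tube_a_center (a point): Centrifuge tube with orange cap in the rack, 17 mm wide (cap 18.4 mm), 118 mm tall, its top 122 mm above the bench; the point is its middle. A bystander.
- tube_b_center (a point): The second such tube, a bystander.
- buffer_bottle: Bottle 66 mm wide, 140 mm tall, a bystander; origin at its underside.
- vial_a: Small glass vial with green cap, 22 mm wide, 44 mm tall, a bystander; origin at its underside.
- vial_b: The second such vial, a bystander.
- beaker: Glass beaker 72 mm wide, 95 mm tall, a bystander; origin at its underside.

How it is judged (in metres and radians):
On the way:
1. the free-end holes of the three cassettes and the end plate all lie within 3 mm of the manifold plate's hole, seen from above (horizontal distance between each of cassette_1_hole, cassette_2_hole, cassette_3_hole, end_plate_hole and holder_hole below 0.003 m), for 0.1 s.
At the end, for the whole second after the job is handed in: The second tie rod stands at rest, fully home: collar at most 38 mm above the manifold plate's top (36 is home), foot within 2.5 mm of its hole's axis, upright within 0.05 rad; the free-end holes of end plate and cassettes lie within 3 mm of the manifold plate's hole (all of step 1 and z of tie_rod_collar in the frame of holder_hole below 0.038 m and horizontal distance between tie_rod_foot and holder_hole below 0.0025 m and angle between tie_rod_foot's own z axis and vertical below 0.05 rad and linear speed of tie_rod below 0.01 m/s); the robot touches nothing.
It fails at once if the tie rod is forced: it presses on the end plate, a cassette or the manifold plate with more than 40 N (contact force between tie_rod and cassette_1 above 40 N or contact force between tie_rod and cassette_2 above 40 N or contact force between tie_rod and cassette_3 above 40 N or contact force between tie_rod and end_plate above 40 N or contact force between tie_rod and holder above 40 N).
It fails at once if a tube, vial, bottle or beaker is moved by more than 30 mm (distance of any of tube_a_center, tube_b_center, buffer_bottle, vial_a, vial_b, beaker from where it was at the start of the episode above 0.03 m).
It also fails if it takes over 69 s, if anything falls off the work surface, if the arm or the gripper's body presses on something with over 40 N, if the wrist force passes 120 N, or if a joint passes its speed limit or range.

ROBOT

A 6-joint arm with a two-finger parallel gripper is mounted at the origin on the work surface. World frame = base frame: x ahead of the robot, y to its left, z up, the work surface at z = 0. Lengths are in mm, angles in rad, forces in N, time in s.
With the tool pointing down it reaches from about 250 to 800 mm from the base axis. Payload 8.5 kg.
Tool frame: the origin (TCP) lies midway between the tips of the shut fingers; the grasp point (between the pads) lies 19 mm behind it; x points along the fingers, y is the direction in which the jaws open and shut, and the axes are right-handed (so a half turn about x gives the same grasp; the last joint's range is limited). The gripper opens to 85 mm and grips with 20 to 120 N. Pads are 22 mm wide; open, the fingers measure 114 mm over their backs; the gripper's body (76 mm by 85 mm) begins 54 mm behind the grasp point. The pads swing forward as they close: fully open they stand 13 mm farther back than shut.
Start: joints at [1.258, 0.238, -0.013, 1.319, 0, 1.571], TCP at [161.54, 499.483, 231.276] pointing down, gripper open.
Joint ranges: [-2.66, 2.66], [-1.03, 1.9], [-1.14, 1.46], [-1.82, 2.27], [-1.45, 1.34], [-3.14, 3.14]. Speed limits (rad/s): [2.22, 2.22, 2.79, 3.14, 3.14, 3.14].

INTERFACE

Orientations are given as a unit quaternion [w, x, y, z].
In Python, from workcell import arm gives the robot as it stands.
- The arm moves only by the tool apply_moves, never from a script. Its argument "motion" is a list of rows, each a list of 5 numbers: the closure, from -1 (fully open) to 1 (shut), so that 0 is half open, then the shift along the world's x, y, z normalised to -1 to 1, where 1 is 3 cm, then the turn about the world's z normalised to -1 to 1, where 1 is 60 degrees. In form: [[jaw, x, y, z, turn], ...]. A call has 1 to 10 rows; each row shifts and turns the commanded pose from where the row before left it; what a row does not reach is not made up. A row lasts 1/12 s, in which the tool goes at most 41.7 mm and 7.16 degrees, less where a joint would pass 70% of its speed; a pose out of reach is approached as far as the arm can. A call with a number of a shift or a turn outside -1 to 1 is refused whole. A call with a gripper value outside its range is refused whole. The fingers move at their own pace and stop on an object; the grip force is fixed at half the most. Time passes only in rows, so rows that do not move let the fingers close. It gives the time, the measured TCP pose, the force and the opening at its end, in the units of the state.
- arm.read_state(): the state, without advancing time (a new reading comes with each control period).
- arm.capture(name): name is "scene" or "top" or "wrist"; returns the picture (400x640x3 uint8, blue, green, red); there is no depth.
- arm.camera_info(name): a dict with "vertical_fov" (degrees; the focal length in pixels is half the picture's height over the tangent of half this angle, whatever the lens; pixels are square), "cx", "cy" (the principal point, pixels), "cam_to_world" (4x4, takes a point from camera to world coordinates). Camera axes: x right, y down, z forward; pixel columns grow to the right and rows downward; lengths in mm; the calibration is good to about 2 mm. The wrist camera is an equidistant fisheye: a pixel r from the principal point sees the ray r / f radians off the axis. A picture is of the moment at which its call begins: read the wrist's pose just before it. camera_info takes no time and is no camera call; for the wrist camera it gives the pose at the moment of the call.
- arm.sign_off(): hands the job in, once; it reports no verdict.
The state is a dict: "time_s": time; "joint_positions": joint angles; "joint_velocities": joint speeds; "joint_efforts": joint torques, N m; "tool_pos": TCP position; "tool_rot": TCP orientation; "contact_force": force on the tool from outside, world axes, zero at the start; "ft_torque": the same for the moment, N m; "opening": opening from 0.0 (shut) to 1.0 (fully open).
Only numpy, scipy, OpenCV 4.12 (cv2) and the standard library are available. Lean on these libraries where they do the work, as an engineer would, in place of code of your own. Each camera call takes 0.05 s, during which the arm holds its last target. There are 200 camera calls.

## Working session

There is one attempt and no reset: what is moved stays moved. The work goes in short steps, Python scripts to look and compute and a tool call to move; the robot and the scene stay as the last step left them, time stands still between calls to the robot, and variables do not carry over. Pictures are saved under pics/ and viewed, about 8 in all and at most 12, crops included, and the job is handed in when it is done.

Besides the shell and the picture viewer there is one more tool, called as name(argument=value, ...), one argument or row to a line, values as JSON. apply_moves: Moves the arm, as the interface text tells. Scaled input: -1 to 1 covers 3 cm each way for a shift and 60 degrees each way for a turn. Its arguments: {"type":"object","properties":{"motion":{"type":"array"}},"required":["motion"]}

```bash
mkdir -p pics; cat > h.py <<'E'
from workcell import arm
import numpy as np, cv2
def snap(n,f):
    i=arm.camera_info(n); im=arm.capture(n); cv2.imwrite('pics/'+f,im); np.save('pics/'+f+'.npy',i['cam_to_world']); return im,i
def ray(i,u,v,name='top'):
    f=200/np.tan(np.radians(i['vertical_fov'])/2); M=np.array(i['cam_to_world'])
    d=np.array([u-i['cx'],v-i['cy']],float)
    if name=='wrist':
        r=np.hypot(*d); t=r/f; c=np.array([*(d/max(r,1e-9)*np.sin(t)),np.cos(t)])
    else: c=np.array([d[0]/f,d[1]/f,1])
    return M[:3,3],M[:3,:3]@c
def plane(i,u,v,z,name='top'):
    o,d=ray(i,u,v,name); return (o+d*(z-o[2])/d[2])[:2]
def proj(i,p,name='top'):
    f=200/np.tan(np.radians(i['vertical_fov'])/2); M=np.array(i['cam_to_world'])
    c=M[:3,:3].T@(np.array(p,float)-M[:3,3])
    if name=='wrist':
        t=np.arctan2(np.hypot(c[0],c[1]),c[2]); k=f*t/np.hypot(c[0],c[1]); return i['cx']+k*c[0],i['cy']+k*c[1]
    return i['cx']+f*c[0]/c[2],i['cy']+f*c[1]/c[2]
E
python3 - <<'E'
from h import *
np.set_printoptions(suppress=True,precision=3)
s=[]
for n in('top','scene','wrist'):
    im,i=snap(n,n+'0.png'); print(n,i)
    s.append(im)
print(arm.read_state())
E
```

```text
top {'vertical_fov': 57.214354303738446, 'cx': 321.1587533313793, 'cy': 196.01460639928675, 'cam_to_world': array([[ -0.016,  -0.978,   0.208, 334.824],
       [ -1.   ,   0.016,   0.   , -65.508],
       [ -0.004,  -0.208,  -0.978, 983.063],
       [  0.   ,   0.   ,   0.   ,   1.   ]])}
scene {'vertical_fov': 54.954151178118934, 'cx': 323.5770322143036, 'cy': 199.54300000524918, 'cam_to_world': array([[   0.756,    0.45 ,   -0.476,  999.796],
       [   0.655,   -0.499,    0.568, -623.887],
       [   0.018,   -0.741,   -0.671,  748.329],
       [   0.   ,    0.   ,    0.   ,    1.   ]])}
wrist {'vertical_fov': 65.70646984690485, 'cx': 316.9316770721597, 'cy': 199.14833888412556, 'cam_to_world': array([[  0.309,   0.91 ,   0.276,  89.852],
       [  0.951,  -0.296,  -0.09 , 521.928],
       [ -0.   ,   0.29 ,  -0.957, 374.441],
       [  0.   ,   0.   ,   0.   ,   1.   ]])}
{'time_s': 0.15, 'joint_positions': array([ 1.258,  0.239, -0.014,  1.319,  0.   ,  1.571]), 'joint_velocities': array([ 0.002, -0.002,  0.003, -0.002,  0.   ,  0.   ]), 'joint_efforts': array([  0.   , -53.908,  34.66 ,   0.014,  -0.   ,   0.   ]), 'tool_pos': array([161.449, 499.245, 230.824]), 'tool_rot': array([ 0.698,  0.11 ,  0.699, -0.111]), 'contact_force': array([ 0.318,  0.088, -0.054]), 'ft_torque': array([-0.005,  0.067, -0.044]), 'opening': 1.000037029418902}
```

View pics/top0.png

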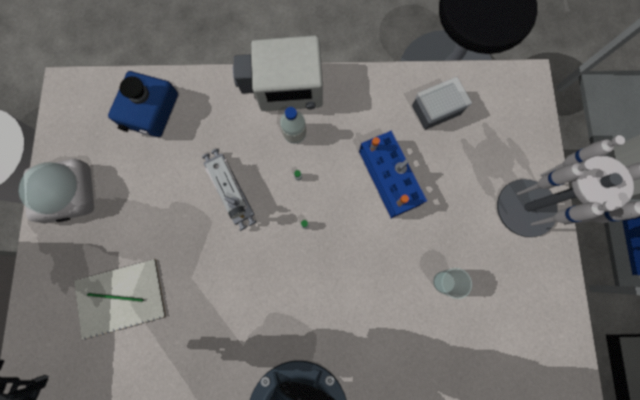

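View pics/scene0.png

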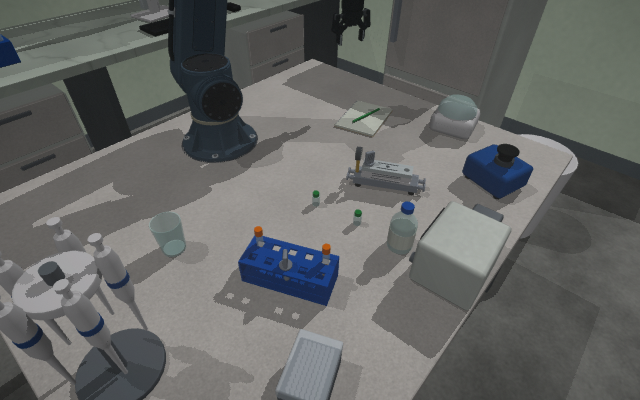

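The top view shows the holder around (230,190), gauge end near (240,212), free end near (215,160). The rack is at (392,175), with the rod in the middle at (402,168) and tubes at (376,143) and (405,199). Vials are at (297,174) and (304,223), the bottle at (291,125) and the beaker at (452,283). I'll compute rough positions, then zoom in.

```bash
python3 - <<'E'
from h import *
np.set_printoptions(suppress=True,precision=1)
i=arm.camera_info('top')
for n,u,v,z in[('gaugeend',240,212,110),('free',215,160,72),('rackctr',392,175,72),('rod',402,168,115),('tubeA',376,143,122),('tubeB',405,199,122),('v1',297,174,44),('v2',304,223,44),('bot',291,113,140),('beak',452,283,50)]: print(n,plane(i,u,v,z))
im=cv2.imread('pics/top0.png')
a=cv2.resize(im[140:240,190:265],None,fx=5,fy=5,interpolation=cv2.INTER_CUBIC)
b=cv2.resize(im[125:225,355:430],None,fx=5,fy=5,interpolation=cv2.INTER_CUBIC)
cv2.imwrite('pics/c1.png',cv2.convertScaleAbs(np.hstack([a,b]),alpha=1.5))
E
```

```text
gaugeend [484.5 131.1]
free [628.9 208.8]
rackctr [ 581.  -248.2]
rod [ 586.7 -265.1]
tubeA [ 650.  -203.2]
tubeB [ 507.5 -266. ]
v1 [595.5  -2.2]
v2 [464.3 -20. ]
bot [725.1   5.8]
beak [ 308.2 -385.4]
```

View pics/c1.png

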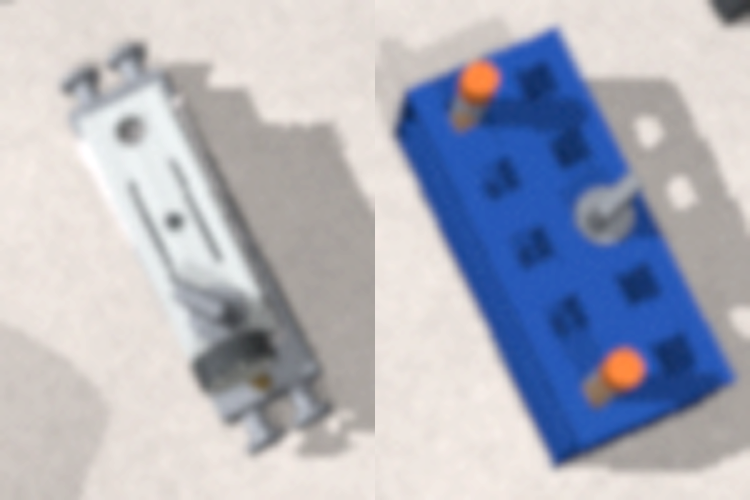

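The crop shows the end plate's hole at crop (130,128), i.e. full picture (216,165.6). The holder lies about 28° off world x. The rod is in the middle opening of the right-hand row. Next I move over the free end for a wrist view.

apply_moves(
  motion=[
    [-1, 0.917, -0.604, 0, 0.048],
    [-1, 0.917, -0.604, 0, 0.048],
    [-1, 0.917, -0.604, 0, 0.048],
    [-1, 0.917, -0.604, 0, 0.048],
    [-1, 0.917, -0.604, 0, 0.048],
    [-1, 0.917, -0.604, 0, 0.048],
    [-1, 0.917, -0.604, 0, 0.048],
    [-1, 0.917, -0.604, 0, 0.048],
    [-1, 0.917, -0.604, 0, 0.048],
    [-1, 0.917, -0.604, 0, 0.048],
  ],
)

```text
time_s: 0.98
tool_pos: [437.7, 317.0, 231.1]
tool_rot: [0.704, -0.068, 0.704, 0.068]
contact_force: [1.2, -0.4, -0.4]
opening: 1.003
```

apply_moves(
  motion=[
    [-1, 0.917, -0.604, 0, 0.048],
    [-1, 0.917, -0.604, 0, 0.048],
    [-1, 0.917, -0.604, 0, 0.048],
    [-1, 0.917, -0.604, 0, 0.048],
    [-1, 0.917, -0.604, 0, 0.048],
    [-1, 0.917, -0.604, 0, 0.048],
    [-1, 0, 0, 0, 0],
    [-1, 0, 0, 0, 0],
    [-1, 0, 0, 0, 0],
  ],
)

```text
time_s: 1.73
tool_pos: [601.3, 209.5, 230.7]
tool_rot: [0.686, -0.172, 0.686, 0.172]
contact_force: [0.4, 0.2, 0.6]
opening: 0.999
```

```bash
python3 - <<'E'
from h import *
np.set_printoptions(suppress=True,precision=2)
im,i=snap('wrist','w1.png')
s=arm.read_state(); print(s['tool_pos'],s['tool_rot'],s['joint_positions'],s['contact_force'],s['time_s'])
print(i['cam_to_world'])
cv2.imwrite('pics/w1v.png',cv2.convertScaleAbs(cv2.resize(im,(800,500)),alpha=1.4))
E
```

```text
[601.   209.89 231.07] [ 0.69 -0.17  0.69  0.17] [ 0.34  0.44  0.28  1.41  0.   -0.16] [-0.46  0.02 -0.07] 1.7833
[[ -0.47   0.85   0.26 534.97]
 [  0.88   0.45   0.14 174.63]
 [  0.     0.29  -0.96 374.51]
 [  0.     0.     0.     1.  ]]
```

View pics/w1v.png

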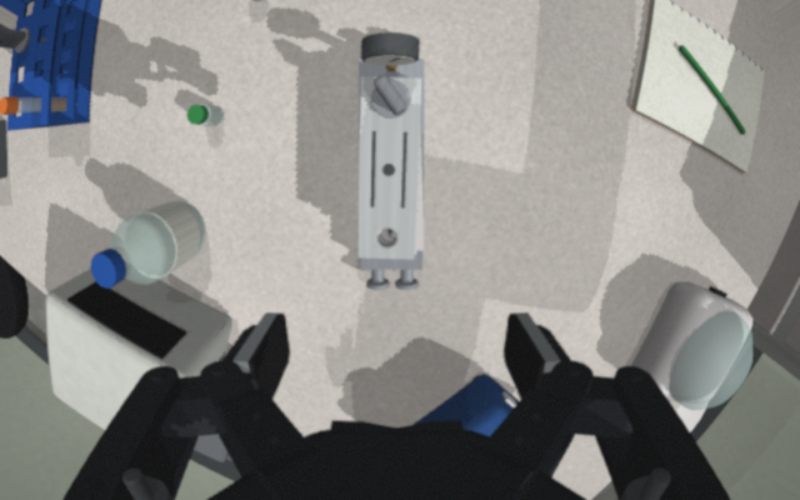

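The wrist view shows the pack nearly upright in the picture: gauge at (390,45), first rod handle at (388,95), the end plate's free hole at (388,237), ports at (378/405,283). I crop it for an exact measure.

```bash
python3 - <<'E'
from h import *
im=cv2.imread('pics/w1.png')
c=im[40:240,272:352]
a=cv2.resize(im[170:235,275:350],None,fx=6,fy=6,interpolation=cv2.INTER_CUBIC)
b=cv2.resize(im[45:110,275:350],None,fx=5,fy=6,interpolation=cv2.INTER_CUBIC)
b=cv2.resize(im[45:110,280:345],None,fx=5,fy=6,interpolation=cv2.INTER_CUBIC)
cv2.imwrite('pics/c2.png',cv2.convertScaleAbs(np.hstack([a,b]),alpha=1.4))
g=cv2.cvtColor(im,cv2.COLOR_BGR2GRAY)
for v in (90,110,130,150,170,180,190,200,206,210): print(v,g[v,280:345].tolist())
E
```

```text
90 [102, 101, 101, 101, 103, 104, 102, 101, 122, 138, 144, 142, 137, 133, 132, 133, 132, 130, 127, 123, 121, 112, 101, 99, 99, 102, 103, 104, 103, 103, 103, 102, 100, 91, 71, 61, 63, 68, 73, 75, 79, 89, 100, 110, 120, 127, 130, 130, 130, 131, 131, 131, 130, 129, 130, 129, 121, 117, 119, 128, 138, 143, 142, 142, 141]
110 [100, 101, 102, 104, 103, 102, 101, 112, 125, 130, 130, 131, 133, 134, 135, 135, 128, 106, 78, 68, 91, 119, 129, 131, 130, 132, 131, 131, 129, 129, 129, 130, 129, 129, 130, 132, 132, 132, 133, 134, 134, 128, 105, 78, 69, 94, 122, 130, 130, 131, 132, 132, 130, 132, 133, 134, 125, 111, 109, 123, 135, 139, 139, 137, 136]
130 [105, 105, 104, 104, 105, 106, 109, 121, 128, 131, 132, 133, 134, 134, 137, 135, 122, 91, 67, 77, 103, 124, 130, 131, 132, 131, 130, 127, 121, 117, 116, 115, 118, 122, 130, 132, 134, 133, 134, 134, 129, 112, 85, 69, 87, 111, 126, 129, 131, 132, 132, 131, 131, 132, 136, 138, 133, 120, 111, 121, 127, 126, 125, 124, 124]
150 [106, 105, 106, 105, 106, 106, 110, 123, 130, 133, 132, 133, 133, 135, 135, 132, 114, 77, 65, 87, 112, 127, 131, 132, 132, 132, 13
[... 1446 characters left out ...]
25, 124, 126, 129, 130, 127, 126, 126, 128, 129]
206 [105, 105, 104, 105, 104, 103, 103, 106, 109, 113, 114, 114, 116, 120, 121, 120, 119, 118, 117, 119, 119, 119, 119, 121, 124, 124, 124, 123, 123, 122, 122, 123, 125, 126, 128, 128, 127, 125, 125, 126, 125, 125, 124, 123, 124, 125, 127, 128, 127, 127, 124, 116, 107, 102, 101, 100, 100, 105, 116, 124, 125, 126, 128, 129, 129]
210 [105, 105, 105, 104, 103, 98, 92, 90, 90, 96, 99, 100, 101, 101, 101, 102, 101, 101, 101, 101, 102, 102, 102, 101, 100, 100, 100, 100, 100, 99, 99, 100, 101, 101, 102, 102, 102, 102, 100, 101, 100, 101, 101, 100, 100, 100, 101, 101, 102, 102, 101, 102, 102, 101, 101, 100, 101, 107, 115, 121, 121, 124, 126, 127, 127]
```

View pics/c2.png

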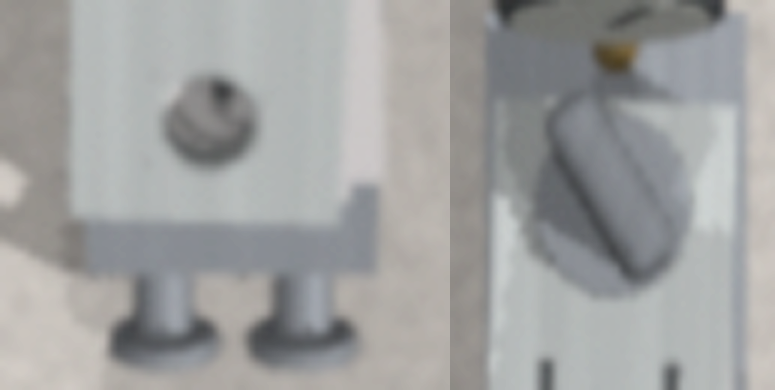

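The crop shows the free-end plate corners at full px (289.2,215.3) and (337.8,215.3), and the end plate's hole at (310,190). One cassette sticks out to the right. The first rod handle is centred near (312.5,76).

```bash
cat > m.py <<'E'
from h import *
np.set_printoptions(suppress=True,precision=2)
M=np.load('pics/w1.png.npy'); i=arm.camera_info('wrist'); i['cam_to_world']=M
P=lambda u,v,z:plane(i,u,v,z,'wrist')
L=P(289.2,215.3,36);R=P(337.8,215.3,36);G0=P(287.6,55,36);G1=P(339.6,55,36)
print('corners',L,R,'w',np.linalg.norm(L-R),'gauge',G0,G1,np.linalg.norm(G0-G1))
e=(L+R)/2; g=(G0+G1)/2
ax=(e-g)/np.linalg.norm(e-g); print('axis deg',np.degrees(np.arctan2(ax[1],ax[0])),'edge deg',[np.degrees(np.arctan2(*(a-b)[::-1])) for a,b in((L,G0),(R,G1))], np.degrees(np.arctan2(*(L-R)[::-1])))
print('holder hole est',e-40*ax,'first rod est',e-150*ax,'handle',P(312.5,76,114))
print('endplate hole',P(309.8,190,72))
s=arm.read_state();w,x,y,z=s['tool_rot']
print('jaw deg',np.degrees(np.arctan2(w*w-x*x+y*y-z*z,2*(x*y-w*z))))
E
python3 m.py
python3 - <<'E'
from h import *
i=arm.camera_info('top')
print(plane(i,216,165.6,72))
E
```

```text
corners [657.88 203.56] [631.3 253.5] w 56.5658127966853 gauge [497.51 119.2 ] [471.49 168.51] 55.7543704369766
axis deg 27.875360904041788 edge deg [np.float64(27.74710388769396), np.float64(28.00376148754422)] -61.974818315946955
holder hole est [609.23 209.83] first rod est [511.99 158.4 ] handle [512.69 158.75]
endplate hole [610.6 206.8]
jaw deg 118.1491375272978
[613.72617067 205.56294238]
```

Holder axis is 27.9° and the hole is at (609.2, 209.8). The first-rod estimate agrees with its handle to under 1 mm, and the plate width reads 56.6/55.8 mm. The end plate's hole is about 3.3 mm off. I go down with jaws open around the pack.

apply_moves(
  motion=[
    [-1, 0.26, 0, 0, 0],
    [-1, 0, 0, -1, 0],
    [-1, 0, 0, -1, 0],
    [-1, 0, 0, -1, 0],
    [-1, 0, 0, -1, 0],
    [-1, 0, 0, -1, 0],
    [-1, 0, 0, -0.5, 0],
    [-1, 0, 0, -0.5, 0],
    [-1, 0, 0, -0.35, 0],
    [-1, 0, 0, 0, 0],
  ],
)

```text
time_s: 2.62
tool_pos: [608.1, 209.9, 38.8]
tool_rot: [0.685, -0.172, 0.687, 0.172]
contact_force: [-0.5, -1.1, -0.4]
opening: 0.998
```

```bash
python3 - <<'E'
from h import *
im,i=snap('wrist','w2.png')
print(i['cam_to_world'])
cv2.imwrite('pics/w2v.png',cv2.convertScaleAbs(cv2.resize(im[80:400,140:500],(720,640))[:600],alpha=1.4))
E
```

```text
[[-4.71415575e-01  8.44605328e-01  2.53789666e-01  5.42084030e+02]
 [ 8.81911107e-01  4.51345496e-01  1.36088364e-01  1.75022772e+02]
 [ 3.94134278e-04  2.87974100e-01 -9.57638117e-01  1.82706667e+02]
 [ 0.00000000e+00  0.00000000e+00  0.00000000e+00  1.00000000e+00]]
```

View pics/w2v.png

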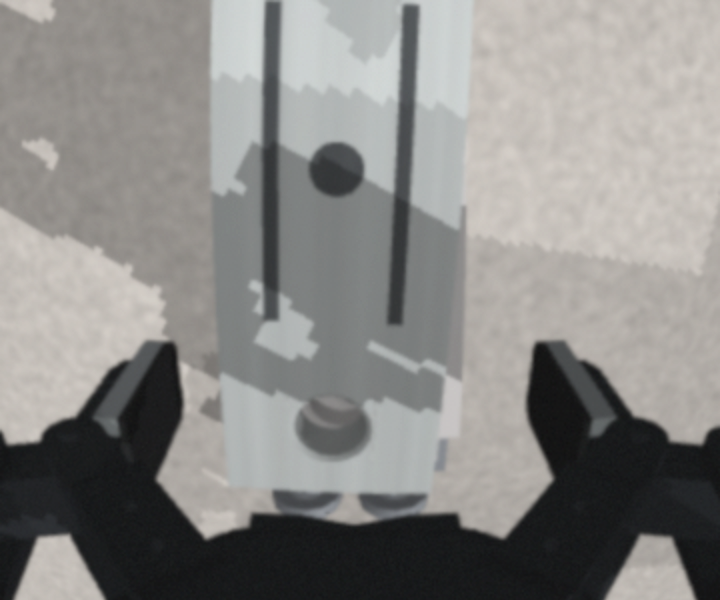

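The fingers straddle the pack with the jaws at (180,400) and (530,400). The end plate's hole at (333,428) shows the cassettes' holes offset below it. I lower slightly and close.

apply_moves(
  motion=[
    [-1, 0.03, 0, -0.14, 0],
    [-0.7, 0, 0, 0, 0],
    [-0.5, 0, 0, 0, 0],
    [-0.35, 0, 0, 0, 0],
    [-0.25, 0, 0, 0, 0],
    [-0.15, 0, 0, 0, 0],
    [-0.1, 0, 0, 0, 0],
    [0, 0, 0, 0, 0],
    [0.1, 0, 0, 0, 0],
    [0.1, 0, 0, 0, 0],
  ],
)

```text
time_s: 3.5
tool_pos: [611.9, 209.3, 38.2]
tool_rot: [0.687, -0.172, 0.685, 0.171]
contact_force: [0.9, -3.4, 8.1]
opening: 0.527
```

```bash
python3 - <<'E'
from h import *
im,i=snap('wrist','w3.png')
s=arm.read_state();print(s['tool_pos'],s['contact_force'],s['opening'])
cv2.imwrite('pics/w3v.png',cv2.convertScaleAbs(cv2.resize(im[160:345,220:420],(800,740))[:600],alpha=1.4))
E
```

```text
[611.89766642 209.36646725  38.18471316] [ 2.10292609 -3.24059731  6.79319968] 0.5273856258807758
```

View pics/w3v.png

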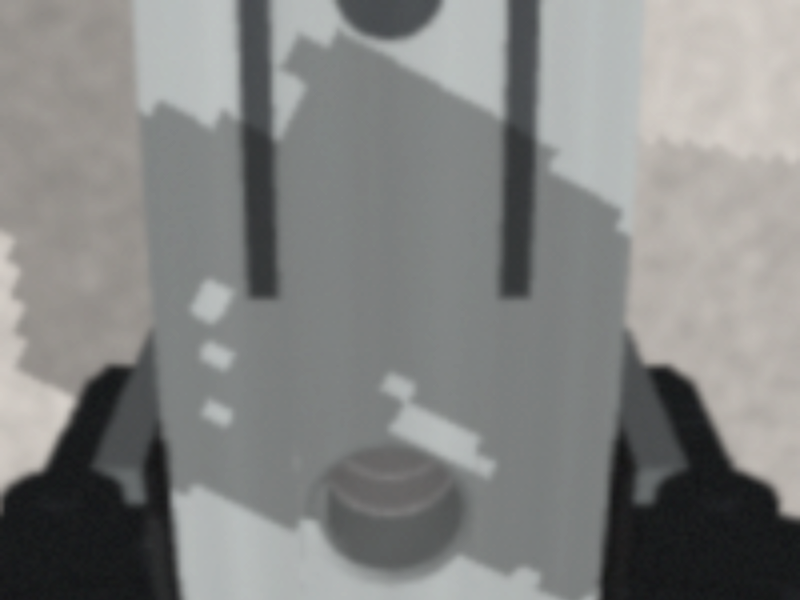

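The jaws hold the pack at 0.527 open, about 45 mm. The hole is at (393,507) in this crop, with the rings below it roughly centred. I check its position against the holder hole.

```bash
cat > m2.py <<'E'
from h import *
import sys
np.set_printoptions(suppress=True,precision=2)
def rel(p):
    a=np.radians(27.9);d=np.array(p)-[609.23,209.83];return np.array([d@[np.cos(a),np.sin(a)],d@[-np.sin(a),np.cos(a)]])
E
python3 - <<'E'
from m2 import *
i=arm.camera_info('wrist'); i['cam_to_world']=np.load('pics/w3.png.npy')
P=lambda u,v,z:plane(i,u,v,z,'wrist')
h=P(318.25,286.75,72); print('hole',h,rel(h))
for l,r,v in((152,630,235),(172,608,480)):
    a=P(220+l/4,160+v/4,72);b=P(220+r/4,160+v/4,72); print(rel(a),rel(b),'mid',rel((a+b)/2),np.linalg.norm(a-b))
print(rel(arm.read_state()['tool_pos'][:2]))
E
```

```text
hole [608.25 208.62] [-1.44 -0.61]
[-31.81 -23.81] [-31.94  21.97] mid [-31.87  -0.92] 45.77280449446564
[ -4.33 -23.7 ] [-4.46 21.83] mid [-4.4  -0.93] 45.53092611848261
[ 2.14 -1.66]
```

Vision puts the pack about 0.8 mm to the −y side. I nudge it +1.2 mm to allow for arm compliance, then release, rise and re-measure.

apply_moves(
  motion=[
    [0.1, -0.02, 0.035, 0, 0],
    [0.1, 0, 0, 0, 0],
    [0.1, 0, 0, 0, 0],
    [0.1, 0, 0, 0, 0],
    [-0.1, 0, 0, 0, 0],
    [-0.25, 0, 0, 0, 0],
    [-0.5, 0, 0, 0, 0],
    [-1, 0, 0, 0, 0],
    [-1, 0, 0, 0, 0],
    [-1, 0, 0, 0, 0],
  ],
)

```text
time_s: 4.38
tool_pos: [609.6, 210.7, 36.4]
tool_rot: [0.686, -0.172, 0.686, 0.172]
contact_force: [0.1, -0.1, -0.2]
opening: 1.001
```

apply_moves(
  motion=[
    [-1, 0, 0, 0.5, 0],
    [-1, 0, 0, 1, 0],
    [-1, 0, 0, 1, 0],
    [-1, 0, 0, 1, 0],
    [-1, 0, 0, 1, 0],
    [-1, 0, 0, 1, 0],
    [-1, 0, 0, 0, 0],
    [-1, 0, 0, 0, 0],
    [-1, 0, 0, 0, 0],
  ],
)

```text
time_s: 5.13
tool_pos: [609.6, 210.6, 201.1]
tool_rot: [0.686, -0.172, 0.686, 0.172]
contact_force: [1.0, 0.5, 0.0]
opening: 1.002
```

```bash
python3 - <<'E'
from m2 import *
im,i=snap('wrist','w4.png'); s=arm.read_state(); print(s['tool_pos'],s['opening'],s['contact_force'])
P=lambda u,v,z:plane(i,u,v,z,'wrist')
c=proj(i,[609.23,209.83,72],'wrist'); print(c)
u,v=map(int,c)
cv2.imwrite('pics/w4v.png',cv2.convertScaleAbs(cv2.resize(im[v-70:v+50,u-50:u+50],(666,800))[:,:][200:],alpha=1.4)); print(u-50,v-70)
E
```

```text
[609.19 210.48 200.38] 0.9999012342343863 [-0.48 -0.05 -0.65]
(np.float64(315.8398103131264), np.float64(190.35679109118803))
265 120
```

View pics/w4v.png

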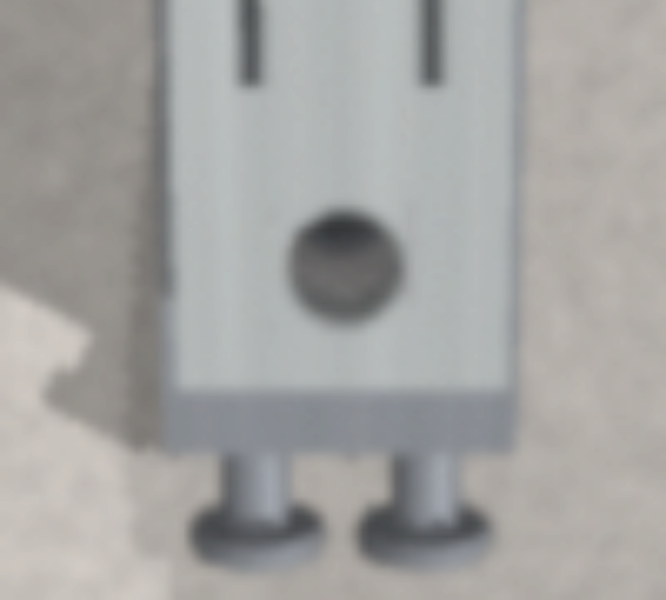

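The pack is square: pack edges at 178 and 508, plate corners at 165 and 517, hole at (346,266), no cassette protruding. I convert to mm and look up the rod's pose from the top picture.

```bash
python3 - <<'E'
from m2 import *
i=arm.camera_info('wrist'); i['cam_to_world']=np.load('pics/w4.png.npy')
P=lambda u,v,z:rel(plane(i,265+u/6.66,120+(v+200)/6.66,z,'wrist'))
print('hole',P(346,266,72)); a,b=P(178,385,72),P(508,385,72); print(a,b,(a+b)/2)
a,b=P(165,448,36),P(517,448,36); print('plate',a,b,(a+b)/2)
# rod in top image: circle of collar at crop2 (605,215) -> full
t=arm.camera_info('top')
f=lambda cx,cy,z:plane(t,355+(cx-375)/5,125+cy/5,z)
print('collar',f(603,215,77),'tubes',f(480,82,122),f(627,370,122))
print('rack corners',f(405,95,72),f(556,30,72),f(733,380,72),f(560,462,72))
print('handle top',f(628,190,113))
E
```

```text
hole [-0.37  1.01]
[ 16.91 -22.41] [16.76 23.7 ] [16.83  0.65]
plate [ 39.59 -27.8 ] [39.41 28.47] [39.5   0.34]
collar [ 597.82 -270.29] tubes [ 654.22 -203.39] [ 507.48 -266.92]
rack corners [ 666.25 -171.81] [ 701.03 -252.82] [ 511.47 -331.87] [ 471.02 -242.06]
handle top [ 599.99 -275.28]
```

The pack hole is within about 0.7 mm of the plate's centre line. Rod estimates agree: collar at (598,−270), rack geometry at (597,−272). I move above the rod for a wrist view.

apply_moves(
  motion=[
    [-1, 0, -1, 0.5, 0],
    [-1, 0, -1, 0.5, 0],
    [-1, 0, -1, 0, 0],
    [-1, 0, -1, 0, 0],
    [-1, 0, -1, 0, 0],
    [-1, 0, -1, 0, 0],
    [-1, 0, -1, 0, 0],
    [-1, 0, -1, 0, 0],
    [-1, 0, -1, 0, 0],
    [-1, 0, -1, 0, 0],
  ],
)

```text
time_s: 6.02
tool_pos: [608.9, -90.7, 229.9]
tool_rot: [0.685, -0.172, 0.687, 0.172]
contact_force: [1.5, -0.5, -0.8]
opening: 0.999
```

apply_moves(
  motion=[
    [-1, 0, -1, 0, 0],
    [-1, 0, -1, 0, 0],
    [-1, 0, -1, 0, 0],
    [-1, 0, -1, 0, 0],
    [-1, 0, -1, 0, 0],
    [-1, -0.2, -1, 0, 0],
    [-1, -0.2, 0, 0, 0],
    [-1, 0, 0, 0, 0],
    [-1, 0, 0, 0, 0],
  ],
)

```text
time_s: 6.77
tool_pos: [597.2, -269.1, 230.4]
tool_rot: [0.685, -0.171, 0.686, 0.172]
contact_force: [-0.4, 0.0, -0.6]
opening: 1.0
```

```bash
python3 - <<'E'
from m2 import *
im,i=snap('wrist','w5.png'); s=arm.read_state(); print(s['tool_pos'],s['joint_positions'],i['cam_to_world'])
c=proj(i,[597.3,-271,113],'wrist'); print(c)
u,v=map(int,c)
cv2.imwrite('pics/w5v.png',cv2.convertScaleAbs(cv2.resize(im[v-50:v+50,u-60:u+60],None,fx=6,fy=6,interpolation=cv2.INTER_CUBIC),alpha=1.5)); print(u-60,v-50)
E
```

```text
[ 597.62 -268.55  230.81] [-0.42  0.47  0.34  1.44  0.   -0.91] [[  -0.47    0.85    0.26  530.92]
 [   0.88    0.45    0.14 -304.1 ]
 [   0.      0.29   -0.96  374.2 ]
 [   0.      0.      0.      1.  ]]
(np.float64(314.15296910513666), np.float64(193.7299498818906))
254 143
```

View pics/w5v.png

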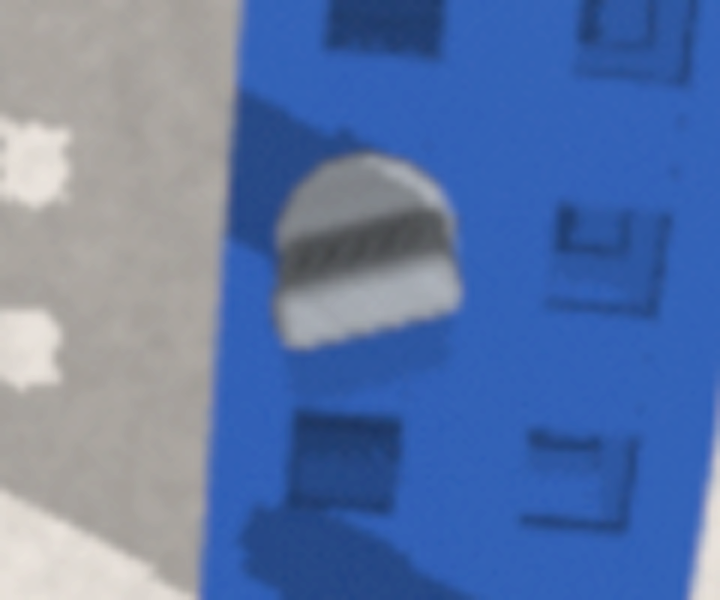

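The handle's top face is bounded by about (280,293), (455,258), (462,303), (290,347) in the crop, and the collar is behind it. I compute centre and yaw.

```bash
python3 - <<'E'
from m2 import *
i=arm.camera_info('wrist'); i['cam_to_world']=np.load('pics/w5.png.npy')
P=lambda u,v,z:plane(i,254+u/6,143+v/6,z,'wrist')
c=[P(280,293,113),P(455,258,113),P(462,303,113),P(290,347,113)]
print(*c,'ctr',np.mean(c,0))
for a,b in((0,1),(3,2)):d=c[b]-c[a];print(np.linalg.norm(d),np.degrees(np.arctan2(d[1],d[0])))
# collar circle approx left(276,235?) right(457,235) top(367,152) at z 77
print('collar L/R',P(276,235,77),P(457,235,77),(P(276,235,77)+P(457,235,77))/2,P(367,152,77))
E
```

```text
[ 601.32 -282.24] [ 584.7  -262.22] [ 590.18 -258.05] [ 607.96 -277.17] ctr [ 596.04 -269.92]
26.021663264463655 129.68992431327578
26.11340238292253 132.9367428170069
collar L/R [ 602.51 -284.35] [ 588.52 -258.03] [ 595.51 -271.19] [ 583.19 -277.63]
```

Handle centre is (596,−270), its long axis at 131°; measured length 26 mm against 28 mm nominal is plausible given the rounded corners. I turn the jaws −76.8° to close across its flats, then go down.

apply_moves(
  motion=[
    [-0.2, -0.047, -0.04, 0, -0.1164],
    [-0.2, 0, 0, 0, -0.1164],
    [-0.2, 0, 0, 0, -0.1164],
    [-0.2, 0, 0, 0, -0.1164],
    [-0.2, 0, 0, 0, -0.1164],
    [-0.2, 0, 0, 0, -0.1164],
    [-0.2, 0, 0, 0, -0.1164],
    [-0.2, 0, 0, 0, -0.1164],
    [-0.2, 0, 0, 0, -0.1164],
    [-0.2, 0, 0, 0, -0.1164],
  ],
)

```text
time_s: 7.65
tool_pos: [596.9, -268.9, 231.5]
tool_rot: [0.66, 0.253, 0.66, -0.253]
contact_force: [0.1, 0.3, 0.5]
opening: 0.598
```

apply_moves(
  motion=[
    [-0.2, 0, 0, -0.5, -0.1164],
    [-0.2, 0, 0, -1, 0],
    [-0.2, 0, 0, -1, 0],
    [-0.2, 0, 0, -1, 0],
    [-0.2, 0, 0, -0.5, 0],
    [-0.2, 0, 0, -0.5, 0],
    [-0.2, 0, 0, -0.4, 0],
    [-0.2, 0, 0, 0, 0],
    [-0.2, 0, 0, 0, 0],
  ],
)

```text
time_s: 8.4
tool_pos: [596.4, -269.2, 84.2]
tool_rot: [0.644, 0.291, 0.645, -0.291]
contact_force: [0.2, 0.0, 0.7]
opening: 0.6
```

```bash
python3 - <<'E'
from m2 import *
im,i=snap('wrist','w6.png'); s=arm.read_state(); print(s['tool_pos'],s['contact_force'],s['opening'])
w,x,y,z=s['tool_rot'];print('jaw deg',np.degrees(np.arctan2(w*w-x*x+y*y-z*z,2*(x*y-w*z))))
cv2.imwrite('pics/w6v.png',cv2.convertScaleAbs(cv2.resize(im[200:400,200:440],None,fx=3,fy=3),alpha=1.5))
E
```

```text
[ 596.88 -269.72   85.06] [-0.33  0.86  0.13] 0.5966148209831814
jaw deg 41.40872956845054
```

View pics/w6v.png

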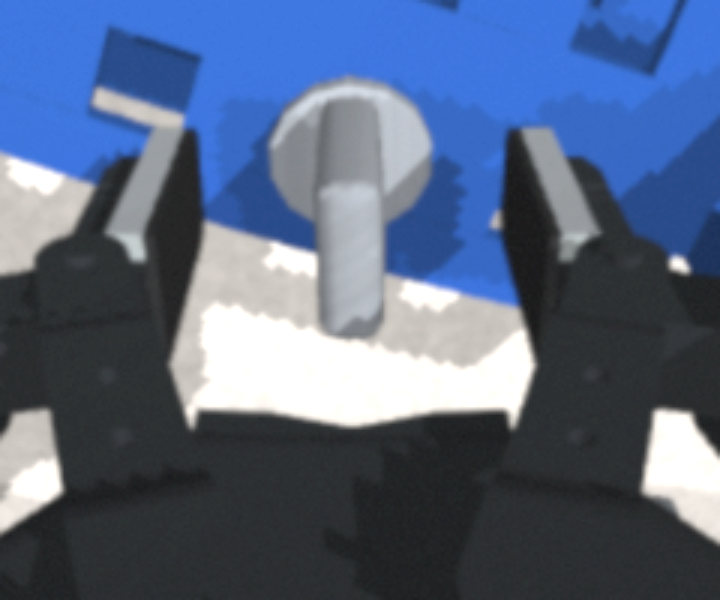

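The handle sits centred between the pads, edge-on and parallel to them. I close and lift.

apply_moves(
  motion=[
    [0.2, 0, 0, -0.05, 0],
    [0.5, 0, 0, 0, 0],
    [0.7, 0, 0, 0, 0],
    [1, 0, 0, 0, 0],
    [1, 0, 0, 0, 0],
    [1, 0, 0, 0, 0],
    [1, 0, 0, 0.2, 0],
    [1, 0, 0, 0.5, 0],
    [1, 0, 0, 0.5, 0],
    [1, 0, 0, 0.5, 0],
  ],
)

```text
time_s: 9.28
tool_pos: [596.0, -270.5, 134.5]
tool_rot: [0.644, 0.291, 0.645, -0.291]
contact_force: [0.8, 0.5, -2.0]
opening: 0.104
```

apply_moves(
  motion=[
    [1, 0, 0, 1, 0],
    [1, 0, 0, 1, 0],
    [1, 0, 0, 1, 0],
    [1, 0, 0, 1, 0],
    [1, 0, 0, 0, 0],
    [1, 0, 0, 0, 0],
  ],
)

```text
time_s: 9.78
tool_pos: [597.0, -271.0, 255.9]
tool_rot: [0.645, 0.291, 0.643, -0.291]
contact_force: [-0.8, -0.1, -1.2]
opening: 0.101
```

```bash
python3 - <<'E'
from m2 import *
s=arm.read_state(); print(s['tool_pos'],s['contact_force'],s['ft_torque'],s['opening'],s['joint_positions'])
E
```

```text
[ 597.03 -270.99  255.9 ] [-0.83 -0.06 -1.23] [ 0.01  0.01 -0.01] 0.1012480770269166 [-0.43  0.47  0.39  1.49 -0.    0.42]
```

The rod is held: opening 8.6 mm, about 1.2–2 N of weight. I carry it over the free end while turning it in line with the holder.

apply_moves(
  motion=[
    [1, 0, 1, 0, 0.08],
    [1, 0, 1, 0, 0.08],
    [1, 0, 1, 0, 0.08],
    [1, 0, 1, 0, 0.08],
    [1, 0, 1, 0, 0.08],
    [1, 0, 1, 0, 0.08],
    [1, 0, 1, 0, 0.08],
    [1, 0, 1, 0, 0.08],
    [1, 0, 1, 0, 0.08],
    [1, 0, 1, 0, 0.08],
  ],
)

```text
time_s: 10.62
tool_pos: [595.4, 30.7, 252.4]
tool_rot: [0.706, 0.003, 0.708, -0.003]
contact_force: [0.7, 0.3, -0.9]
opening: 0.103
```

apply_moves(
  motion=[
    [1, 0.1, 1, 0, 0.08],
    [1, 0.1, 1, 0, 0.08],
    [1, 0.1, 1, 0, 0.08],
    [1, 0.1, 1, 0, 0.08],
    [1, 0, 1, 0, 0.08],
    [1, 0, 1, 0, 0.075],
    [1, 0, 0, -1, 0],
    [1, 0, 0, -1, 0],
    [1, 0, 0, 0, 0],
    [1, 0, 0, 0, 0],
  ],
)

```text
time_s: 11.45
tool_pos: [606.6, 208.8, 191.8]
tool_rot: [0.684, -0.17, 0.688, 0.17]
contact_force: [-0.1, 0.2, 0.4]
opening: 0.106
```

```bash
python3 - <<'E'
from m2 import *
im,i=snap('wrist','w7.png'); s=arm.read_state(); print(s['tool_pos'],rel(s['tool_pos'][:2]),s['contact_force'],s['opening'])
w,x,y,z=s['tool_rot'];print('jaw deg',np.degrees(np.arctan2(w*w-x*x+y*y-z*z,2*(x*y-w*z))))
print(proj(i,[609,209.5,72],'wrist'),proj(i,[*s['tool_pos'][:2],s['tool_pos'][2]-69],'wrist'),i['cam_to_world'][:3,3])
cv2.imwrite('pics/w7v.png',cv2.convertScaleAbs(cv2.resize(im[170:350,220:420],None,fx=4,fy=4,interpolation=cv2.INTER_CUBIC)[:600],alpha=1.4))
E
```

```text
[607.9  209.02 193.85] [-1.55 -0.09] [ 1.    0.94 -0.81] 0.1086693844078938
jaw deg 117.81630305318087
(np.float64(315.72038477841767), np.float64(197.07173616140312)) (np.float64(315.621563581598), np.float64(215.86427452717027)) [540.74 174.59 335.91]
```

View pics/w7v.png

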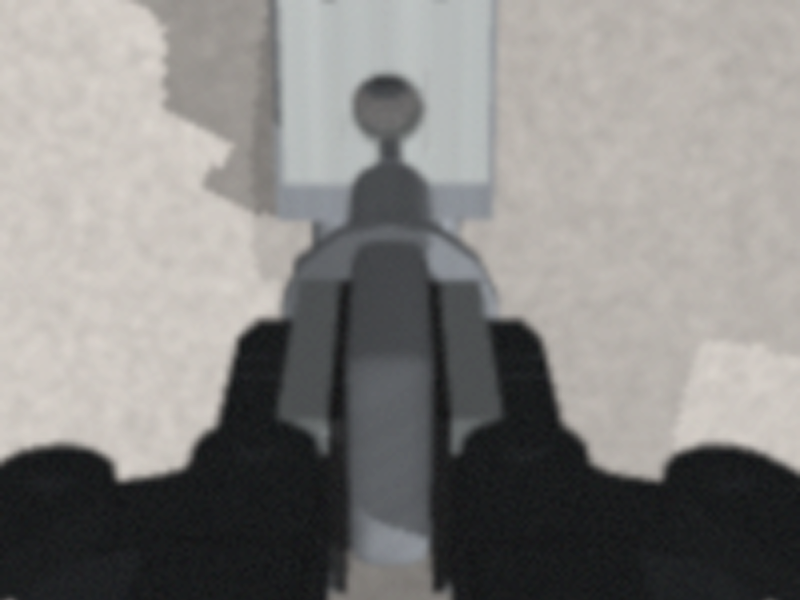

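The rod hangs above the pack. Its shank foot is at crop (390,163), tang centred on column 390.5, hole at (387.5,107). I compute the rod-to-hole offset in the same camera.

```bash
python3 - <<'E'
from m2 import *
i=arm.camera_info('wrist'); i['cam_to_world']=np.load('pics/w7.png.npy')
P=lambda u,v,z:rel(plane(i,220+u/4,170+v/4,z,'wrist'))
print('hole',P(387.5,107,72),'plate',(P(278,218,36)+P(491,218,36))/2, 'pack',(P(281,183,72)+P(491,183,72))/2)
fz=193.5-69.3
print('shank end', P(390.5,163,fz+10.5)+[7,0],P(353,195,fz+10.5),P(427,195,fz+10.5),'tang',P(390.5,145,fz)+[6.5,0])
print('collar near pt',P(388,226,fz+58+5)+[15,0])
s=arm.read_state(); print(s['tool_pos'],rel(s['tool_pos'][:2]))
E
```

```text
hole [-0.65  0.84] plate [39.81 -0.03] pack [17.27  0.45]
shank end [-1.8   1.34] [-2.97 -5.16] [-2.93  7.65] tang [-2.15  1.37]
collar near pt [-3.01  0.89]
[607.9  209.02 193.85] [-1.55 -0.09]
```

The rod sits about 1.4 mm short along the axis and 0.8 mm to the side, so I correct and lower to the plate's mouth, then go slowly watching the force.

apply_moves(
  motion=[
    [1, 0.053, 0, -0.5, 0],
    [1, 0, 0, -0.5, 0],
    [1, 0, 0, -0.5, 0],
    [1, 0, 0, 0, 0],
    [1, 0, 0, -0.15, 0],
    [1, 0, 0, -0.15, 0],
    [1, 0, 0, -0.1, 0],
    [1, 0, 0, -0.1, 0],
    [1, 0, 0, 0, 0],
    [1, 0, 0, 0, 0],
  ],
)

```text
time_s: 12.33
tool_pos: [610.1, 209.4, 134.3]
tool_rot: [0.686, -0.17, 0.686, 0.17]
contact_force: [-0.2, -0.4, -1.1]
opening: 0.105
```

```bash
cat > st.py <<'E'
from m2 import *
s=arm.read_state(); w,x,y,z=s['tool_rot']
print(s['time_s'],s['tool_pos'],rel(s['tool_pos'][:2]),s['contact_force'],s['ft_torque'],round(s['opening'],3),'jaw',np.degrees(np.arctan2(w*w-x*x+y*y-z*z,2*(x*y-w*z))))
E
python3 st.py
```

```text
12.3333 [610.08 209.41 134.29] [ 0.56 -0.77] [-0.19 -0.44 -1.14] [ 0.01 -0.02  0.02] 0.105 jaw 117.82947344288834
```

apply_moves(
  motion=[
    [1, 0, 0, -0.07, 0],
    [1, 0, 0, -0.07, 0],
    [1, 0, 0, -0.07, 0],
    [1, 0, 0, 0, 0],
    [1, 0, 0, 0, 0],
  ],
)

```text
time_s: 12.75
tool_pos: [609.9, 209.4, 127.5]
tool_rot: [0.686, -0.17, 0.686, 0.17]
contact_force: [0.6, 0.3, -0.8]
opening: 0.104
```

apply_moves(
  motion=[
    [1, 0, 0, -0.07, 0],
    [1, 0, 0, -0.07, 0],
    [1, 0, 0, -0.07, 0],
    [1, 0, 0, 0, 0],
    [1, 0, 0, 0, 0],
  ],
)

```text
time_s: 13.17
tool_pos: [609.9, 209.4, 121.3]
tool_rot: [0.686, -0.17, 0.686, 0.17]
contact_force: [-0.5, 1.1, -1.5]
opening: 0.102
```

The shank entered the end plate freely. Continuing.

apply_moves(
  motion=[
    [1, 0, 0, -0.07, 0],
    [1, 0, 0, -0.07, 0],
    [1, 0, 0, -0.07, 0],
    [1, 0, 0, 0, 0],
    [1, 0, 0, 0, 0],
  ],
)

```text
time_s: 13.58
tool_pos: [609.7, 209.3, 114.9]
tool_rot: [0.686, -0.17, 0.687, 0.17]
contact_force: [-0.6, 0.2, -1.6]
opening: 0.103
```

apply_moves(
  motion=[
    [1, 0, 0, -0.07, 0],
    [1, 0, 0, -0.07, 0],
    [1, 0, 0, -0.07, 0],
    [1, 0, 0, 0, 0],
    [1, 0, 0, 0, 0],
  ],
)

```text
time_s: 14.0
tool_pos: [609.8, 209.3, 108.5]
tool_rot: [0.686, -0.17, 0.687, 0.17]
contact_force: [-1.6, -0.6, -1.7]
opening: 0.105
```

apply_moves(
  motion=[
    [1, 0, 0, -0.07, 0],
    [1, 0, 0, -0.07, 0],
    [1, 0, 0, 0, 0],
    [1, 0, 0, 0, 0],
  ],
)

```text
time_s: 14.33
tool_pos: [609.9, 209.4, 104.4]
tool_rot: [0.686, -0.17, 0.686, 0.17]
contact_force: [-1.5, 0.1, -2.3]
opening: 0.104
```

apply_moves(
  motion=[
    [1, 0, 0, -0.07, 0],
    [1, 0, 0, -0.07, 0],
    [1, 0, 0, -0.07, 0],
    [1, 0, 0, 0, 0],
    [1, 0, 0, 0, 0],
  ],
)

```text
time_s: 14.75
tool_pos: [609.9, 209.4, 98.1]
tool_rot: [0.686, -0.17, 0.686, 0.17]
contact_force: [-0.5, -0.3, -2.3]
opening: 0.108
```

apply_moves(
  motion=[
    [1, 0, 0, -0.05, 0],
    [1, 0, 0, -0.05, 0],
    [1, 0, 0, -0.05, 0],
    [1, 0, 0, 0, 0],
    [1, 0, 0, 0, 0],
  ],
)

```text
time_s: 15.17
tool_pos: [609.9, 209.4, 93.8]
tool_rot: [0.686, -0.17, 0.686, 0.17]
contact_force: [-1.2, -1.6, -0.9]
opening: 0.106
```

apply_moves(
  motion=[
    [1, 0, 0, -0.05, 0],
    [1, 0, 0, -0.05, 0],
    [1, 0, 0, 0, 0],
    [1, 0, 0, 0, 0],
  ],
)

```text
time_s: 15.5
tool_pos: [610.6, 209.6, 93.1]
tool_rot: [0.687, -0.17, 0.685, 0.17]
contact_force: [-6.0, -3.1, 15.6]
opening: 0.11
```

Contact with the nut top is at 93.1 mm, as predicted. I ease off a little and sweep for the slot in small steps.

apply_moves(
  motion=[
    [1, 0, 0, 0.015, 0],
    [1, 0, 0, 0, 0.06],
    [1, 0, 0, 0, 0.06],
    [1, 0, 0, 0, 0.06],
    [1, 0, 0, 0, 0],
  ],
)

```text
time_s: 15.92
tool_pos: [610.9, 209.6, 93.3]
tool_rot: [0.668, -0.235, 0.666, 0.235]
contact_force: [-4.3, -1.9, 12.7]
opening: 0.109
```

```bash
python3 st.py
```

```text
15.9167 [610.87 209.57  93.35] [ 1.33 -1.  ] [-4.26 -1.85 12.71] [-0.53  1.14  0.  ] 0.109 jaw 128.8522564133832
```

apply_moves(
  motion=[
    [1, -0.03, -0.015, 0, 0.06],
    [1, 0, 0, 0, 0.06],
    [1, 0, 0, 0, 0.06],
    [1, 0, 0, 0, 0],
  ],
)

```text
time_s: 16.25
tool_pos: [610.7, 209.4, 93.4]
tool_rot: [0.643, -0.297, 0.64, 0.297]
contact_force: [-2.4, -1.5, 12.0]
opening: 0.106
```

apply_moves(
  motion=[
    [1, 0, 0, 0, 0.06],
    [1, 0, 0, 0, 0.06],
    [1, 0, 0, 0, 0.06],
    [1, 0, 0, 0, 0],
  ],
)

```text
time_s: 16.58
tool_pos: [610.8, 209.5, 93.5]
tool_rot: [0.613, -0.356, 0.609, 0.356]
contact_force: [-2.3, -1.3, 11.0]
opening: 0.107
```

apply_moves(
  motion=[
    [1, 0, 0, 0, 0.06],
    [1, 0, 0, 0, 0.06],
    [1, 0, 0, 0, 0.06],
    [1, 0, 0, 0, 0],
  ],
)

```text
time_s: 16.92
tool_pos: [610.8, 209.5, 93.5]
tool_rot: [0.576, -0.412, 0.573, 0.411]
contact_force: [-1.6, -0.9, 11.0]
opening: 0.102
```

apply_moves(
  motion=[
    [1, 0, 0, 0, 0.06],
    [1, 0, 0, 0, 0.06],
    [1, 0, 0, 0, 0.06],
    [1, 0, 0, 0, 0],
  ],
)

```text
time_s: 17.25
tool_pos: [610.9, 209.5, 93.5]
tool_rot: [0.535, -0.465, 0.532, 0.463]
contact_force: [-1.1, -0.6, 12.2]
opening: 0.102
```

```bash
python3 st.py
```

```text
17.25 [610.93 209.51  93.48] [ 1.35 -1.07] [-1.05 -0.61 12.22] [-0.25  0.28 -0.01] 0.102 jaw 172.05238147408278
```

No drop out to +54°. I unload, turn back past centre and sweep the other way.

apply_moves(
  motion=[
    [1, 0, 0, 0.08, 0],
    [1, 0, 0, 0, -0.115],
    [1, 0, 0, 0, -0.115],
    [1, 0, 0, 0, -0.115],
    [1, 0, 0, 0, -0.115],
    [1, 0, 0, 0, -0.115],
    [1, 0, 0, 0, -0.115],
    [1, 0, 0, 0, -0.115],
    [1, 0, 0, 0, -0.095],
    [1, 0, 0, 0, 0],
  ],
)

```text
time_s: 18.08
tool_pos: [609.6, 209.2, 93.8]
tool_rot: [0.687, -0.168, 0.686, 0.169]
contact_force: [-0.3, -0.1, -0.7]
opening: 0.107
```

apply_moves(
  motion=[
    [1, 0, 0, -0.08, -0.06],
    [1, 0, 0, 0, -0.06],
    [1, 0, 0, 0, 0],
    [1, 0, 0, 0, 0],
  ],
)

```text
time_s: 18.42
tool_pos: [610.4, 209.5, 93.2]
tool_rot: [0.697, -0.128, 0.694, 0.128]
contact_force: [-1.2, -1.1, 11.6]
opening: 0.105
```

```bash
python3 st.py
```

```text
18.4167 [610.43 209.51  93.25] [ 0.91 -0.84] [-1.15 -1.08 11.59] [-0.12  0.25  0.04] 0.105 jaw 110.83659953496243
```

apply_moves(
  motion=[
    [1, 0, 0, 0, -0.06],
    [1, 0, 0, 0, -0.06],
    [1, 0, 0, 0, -0.05],
    [1, 0, 0, 0, 0],
  ],
)

```text
time_s: 18.75
tool_pos: [610.3, 209.6, 93.2]
tool_rot: [0.705, -0.064, 0.703, 0.065]
contact_force: [-1.4, 0.6, 11.0]
opening: 0.109
```

apply_moves(
  motion=[
    [1, 0, 0, 0, -0.06],
    [1, 0, 0, 0, -0.06],
    [1, 0, 0, 0, -0.05],
    [1, 0, 0, 0, 0],
  ],
)

```text
time_s: 19.08
tool_pos: [610.3, 209.8, 93.1]
tool_rot: [0.708, -0.001, 0.706, 0.002]
contact_force: [-1.1, 0.1, 9.7]
opening: 0.106
```

apply_moves(
  motion=[
    [1, 0, 0, 0, -0.06],
    [1, 0, 0, 0, -0.06],
    [1, 0, 0, 0, -0.05],
    [1, 0, 0, 0, 0],
  ],
)

```text
time_s: 19.42
tool_pos: [610.3, 209.8, 92.9]
tool_rot: [0.705, 0.062, 0.703, -0.06]
contact_force: [-0.5, 0.6, 8.1]
opening: 0.103
```

apply_moves(
  motion=[
    [1, 0, 0, 0, -0.06],
    [1, 0, 0, 0, -0.05],
    [1, 0, 0, 0, 0],
  ],
)

```text
time_s: 19.67
tool_pos: [609.6, 209.3, 91.8]
tool_rot: [0.7, 0.102, 0.699, -0.101]
contact_force: [0.6, 0.0, -0.9]
opening: 0.11
```

```bash
python3 st.py
```

```text
19.6667 [609.6  209.26  91.77] [ 0.06 -0.67] [ 0.6   0.01 -0.88] [-0.03  0.03 -0.03] 0.11 jaw 73.4952027187404
```

The tang dropped in at about −44°: the push force vanished. I lower gently.

apply_moves(
  motion=[
    [1, 0, 0, -0.06, 0],
    [1, 0, 0, -0.06, 0],
    [1, 0, 0, 0, 0],
    [1, 0, 0, 0, 0],
  ],
)

```text
time_s: 20.0
tool_pos: [609.1, 209.0, 87.3]
tool_rot: [0.7, 0.101, 0.7, -0.101]
contact_force: [0.9, 2.1, -1.1]
opening: 0.108
```

```bash
python3 st.py
```

```text
20.0 [609.12 209.04  87.3 ] [-0.47 -0.65] [ 0.85  2.08 -1.13] [ 0.27 -0.3  -0.05] 0.108 jaw 73.51445455593024
```

apply_moves(
  motion=[
    [1, 0, 0, -0.06, 0],
    [1, 0, 0, -0.04, 0],
    [1, 0, 0, 0, 0],
    [1, 0, 0, 0, 0],
  ],
)

```text
time_s: 20.33
tool_pos: [609.1, 209.0, 84.5]
tool_rot: [0.7, 0.102, 0.7, -0.102]
contact_force: [2.3, 1.8, -2.2]
opening: 0.106
```

```bash
python3 st.py
```

```text
20.3333 [609.05 208.98  84.55] [-0.55 -0.67] [ 2.29  1.78 -2.2 ] [ 0.35 -0.39  0.02] 0.106 jaw 73.44826331364365
```

apply_moves(
  motion=[
    [1, 0, 0, -0.04, 0],
    [1, 0, 0, -0.03, 0],
    [1, 0, 0, 0, 0],
    [1, 0, 0, 0, 0],
  ],
)

```text
time_s: 20.67
tool_pos: [609.1, 209.0, 83.8]
tool_rot: [0.7, 0.102, 0.699, -0.102]
contact_force: [-1.6, -0.2, 7.8]
opening: 0.107
```

```bash
python3 st.py
```

```text
20.6667 [609.12 208.99  83.76] [-0.49 -0.69] [-1.6  -0.15  7.81] [0.08 0.36 0.02] 0.107 jaw 73.43946005918349
```

The collar seated at 83.8 mm, 9.4 mm below the nut-top level, with a light 8 N contact. I release and rise.

apply_moves(
  motion=[
    [0.5, 0, 0, 0, 0],
    [0, 0, 0, 0, 0],
    [-0.3, 0, 0, 0, 0],
    [-0.3, 0, 0, 0, 0],
    [-0.3, 0, 0, 0.3, 0],
    [-0.3, 0, 0, 0.6, 0],
    [-0.3, 0, 0, 1, 0],
    [-0.3, 0, 0, 1, 0],
    [-0.3, 0, 0, 1, 0],
    [-0.3, 0, 0, 1, 0],
  ],
)

```text
time_s: 21.5
tool_pos: [608.8, 208.8, 231.8]
tool_rot: [0.7, 0.102, 0.7, -0.102]
contact_force: [0.5, 0.5, -0.6]
opening: 0.648
```

```bash
python3 - <<'E'
from m2 import *
a,i=snap('wrist','w8.png'); s=arm.read_state(); print(s['tool_pos'],s['contact_force'],s['opening'])
u,v=map(int,proj(i,[609,209.5,72],'wrist')); print(u,v)
a=cv2.resize(a[v-60:v+60,u-60:u+60],(600,600),interpolation=cv2.INTER_CUBIC)
cv2.imwrite('pics/w8v.png',cv2.convertScaleAbs(a,alpha=1.4))
for z in(72,77,82,113): print(z,[proj(i,[609+15*np.cos(t),209.5+15*np.sin(t),z],'wrist') for t in(0,1.57,3.14,4.71)])
E
```

```text
[610.59 209.45 238.19] [-0.73 -0.68  3.74] 0.6500856463640412
317 183
72 [(np.float64(322.15931496944074), np.float64(196.6724825118986)), (np.float64(332.25102993862623), np.float64(178.89131991867964)), (np.float64(313.6901658571737), np.float64(169.04560250396696)), (np.float64(303.7653336322317), np.float64(187.11251337642517))]
77 [(np.float64(322.24472056725693), np.float64(198.07895710540524)), (np.float64(332.4975798374557), np.float64(180.03922010684147)), (np.float64(313.6435402785127), np.float64(170.0444864863794)), (np.float64(303.5652589190649), np.float64(188.38195963924403))]
82 [(np.float64(322.3327141002158), np.float64(199.52933018100558)), (np.float64(332.75186558232474), np.float64(181.22405682703106)), (np.float64(313.5954241436674), np.float64(171.0760298922048)), (np.float64(303.3590127219883), np.float64(189.69171242847887))]
113 [(np.float64(322.943629766124), np.float64(209.63499100461593)), (np.float64(334.5250442123993), np.float64(189.51225293707387)), (np.float64(313.25908642035466), np.float64(178.3073703988708)), (np.float64(301.9239192080098), np.float64(198.83772977619785))]
```

View pics/w8v.png

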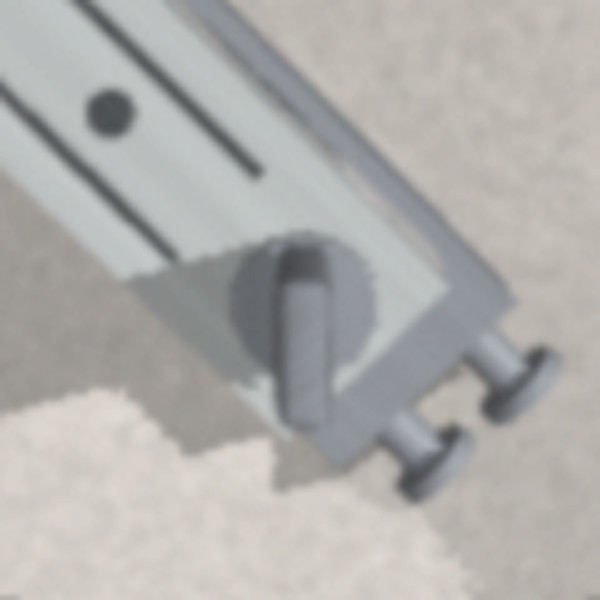

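The collar is seated on the end plate with its centre at (303,300), and the handle is upright. Collar and handle-top pixels match the z = 77 and 113 mm predictions within 1 px, where a rod 10 mm high would be off by about 2.5 px. The arm is clear, so I let it settle and hand in.

apply_moves(
  motion=[
    [-0.3, 0, 0, 0, 0],
    [-0.3, 0, 0, 0, 0],
    [-0.3, 0, 0, 0, 0],
    [-0.3, 0, 0, 0, 0],
  ],
)

```text
time_s: 21.88
tool_pos: [608.5, 208.7, 228.4]
tool_rot: [0.699, 0.101, 0.7, -0.102]
contact_force: [0.3, 0.1, -0.6]
opening: 0.648
```

```bash
python3 -c "
from workcell import arm
print(arm.read_state()['time_s']);print(arm.sign_off())"
```

```text
21.8833
the job is handed in; nothing more can be done
None
```

The second tie rod is home in the captive nut, and I handed the job in at 21.9 s of the 69 s allowed; no verdict is reported.

- **Squaring:** I squeezed the pack between the jaws. The wrist camera then showed the free-end holes about 0.3–0.7 mm from the manifold plate's centre line.
- **Fitting the rod:** I took the rod from the rack's middle opening. It slid through the end plate and cassettes with no upward resistance. The highest force I read was about 17 N, when the tang first met the nut.
- **Finding the slot:** I swept to +54° first and found nothing. On the way back the tang dropped in at about −44°, under 8–12 N of push.
- **Seating:** The collar came down 9.4–9.5 mm below the nut-top level, where 10 mm was expected, with about 8 N of contact. I then let go and moved the arm clear.

In the last picture the collar and handle top lay within about 1 px of where a seated, upright rod should appear. A rod standing 10 mm high would be 2–3 px off, so this check is fairly coarse; the seating height from the force contact agrees with it. I took no final picture of the tubes, vials, bottle or beaker. The arm kept well clear of them and felt no unexpected contact.

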